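Half-turn the bayonet cap on a cookie press and hold it

TASK

Take the aluminium cap with the bar grip and two lugs, enter its lugs through the two notches in the mouth of the upright cookie press, and press it down against the spring until it sits level on the rim. Then turn it clockwise (seen from above) to the slim halfway fins, stopping well before it clicks into the lock, and finish while still gripping it there, so that I can check the pattern before locking it. Leave the other cap, the discs, the plate and the spatula where they are.

Things in the scene. Friction and masses are not known exactly. Their poses are not given: they have to be found in the camera images.
- press: Cookie press fixed upright, mouth up: white head 96 mm across, 58 mm tall, with a low trigger block on its -x side (to 70 mm from the axis); above it an aluminium barrel 72 mm across. Origin: on the axis at counter height, z up. Rim at z = 160 mm. A cap that is home has its origin 147 mm above this origin; at entry its x axis is along this x axis, either way round.
- press_mouth (a point): Centre of the mouth, at rim height. Mouth 52 mm across, lip 6 mm thick with two notches 18 mm wide, out to 32 mm from the axis, on the press's +x and -x sides: the lugs go down through them, then turn beneath the lip. In the mouth a steel disc on a spring plunger, 6 mm below the rim, pushes up on the cap with about 3 N at first touch and 5.5 N at home.
- press_entry (a point): Entry mark: on the +x axis, outer end (44 mm from the press axis) of a broad tab 18 mm wide, level with the rim, beside a notch; its twin is opposite. A stop blocks turning anticlockwise from entry by more than about 10 degrees.
- press_half (a point): Halfway mark: outer end (50 mm from the axis) of a slim fin 4 mm wide, level with the rim, 40 degrees (0.70 rad) clockwise from the entry seen from above; its twin is opposite. The cap's bar and pointers line up with the fins at halfway.
- press_lock (a point): Lock mark: a round boss 12 mm across, centre 40 mm from the axis, level with the rim, 80 degrees (1.40 rad) clockwise from the entry; its twin is opposite. From about 65 degrees on the cap clicks up 2 mm into the lock; a stop ends the turn at 80.
- cap: Bayonet cap, aluminium, 0.13 kg, loose, standing plug down. Origin: centre of underside, z up. Plug 47 mm across, tapered foot, z 0 to 13 mm, 2.5 mm play in the mouth; two lugs on +x and -x, 12 mm wide, 5.5 thick, to 29 mm out; flange 66 mm across, z 13 to 18, pointers on +x and -x. Bar grip along x: 56 long, 14 wide, z 18 to 48 mm. A half turn makes no difference. Under the lip it can rise 1.5 mm.
- cap_tip (a point): Outer end of the cap's +x pointer, 37 mm from its axis, at the flange top. At halfway this pointer or its twin opposite points to the press_half fin.
- plain_cap: The other cap, not to be used: same flange (66 mm), but a round knob 26 mm across and no lugs, 40 mm tall. Origin: centre of its underside. It and the bayonet cap may change places.
- disc_a: Loose steel pattern disc, 48 mm across, 4 mm thick, lying on the counter. Origin: centre of underside.
- disc_b: Loose steel pattern disc like disc_a, on the counter.
- disc_c: Loose steel pattern disc like disc_a, lying on the plate.
- plate: White melamine plate, 180 mm across, 18 mm high. Origin: centre of underside.
- spatula: Spatula 260 mm long, lying on the counter along its x axis. Origin: middle of its underside.
Mind the look-alikes: they are no part of the job. Leave any orange or red look-alike of the cap alone.

How it is judged (in metres and radians):
On the way, in this order (a step that is already met when the one before it is completed fails the run):
1. the bayonet cap sits home and level on the rim, lugs through the notches, not yet turned (z of cap in the frame of press between 0.142 and 0.1502 m and horizontal distance between cap and press below 0.005 m and angle between cap's own z axis and vertical below 0.07 rad and angle between the x axis of cap and the x axis of press, either way round below 0.25 rad), for 0.2 s.
2. the cap is turned to halfway under the lip (z of cap in the frame of press between 0.142 and 0.1502 m and horizontal distance between cap and press below 0.005 m and angle between cap's own z axis and vertical below 0.07 rad and angle between the x axis of cap and the x axis of press, either way round between 0.5 and 0.9 rad and (horizontal distance between cap_tip and press_half below 0.03 m or horizontal distance between cap_tip and press_half above 0.075 m)), for 0.2 s.
At the end, for the whole second after the job is handed in: The bayonet cap is on the press axis within 5 mm, within about 3 mm of home height, level within 0.07 rad, turned 0.5 to 0.9 rad clockwise from entry (a pointer on each halfway fin), still, and the fingers grip it with more than 2 N (all of step 2 and contact force between the fingers and cap above 2 N and angular speed of cap below 0.15 rad/s and linear speed of cap below 0.02 m/s); the arm keeps its last pose, push and grip.
It fails at once if the cap is turned on into the lock (z of cap in the frame of press between 0.142 and 0.1525 m and horizontal distance between cap and press below 0.005 m and angle between the x axis of cap and the x axis of press, either way round above 1.15 rad).
It fails at once if the plain cap is disturbed (distance of plain_cap from where it was at the start of the episode above 0.03 m).
It fails at once if a disc is disturbed (distance of any of disc_a, disc_b, disc_c from where it was at the start of the episode above 0.03 m).
It fails at once if the plate is disturbed (distance of plate from where it was at the start of the episode above 0.03 m).
It fails at once if the spatula is disturbed (distance of spatula from where it was at the start of the episode above 0.03 m).
It also fails if it takes over 48 s, if anything falls off the work surface, if the arm or the gripper's body presses on something with over 40 N, if the wrist force passes 120 N, or if a joint passes its speed limit or range.

ROBOT

A 6-joint arm with a two-finger parallel gripper is mounted at the origin on the work surface. World frame = base frame: x ahead of the robot, y to its left, z up, the work surface at z = 0. Lengths are in m, angles in degrees, forces in N, time in s.
With the tool pointing down it reaches from about 0.25 to 0.725 m from the base axis. Payload 9.7 kg.
Tool frame: the origin (TCP) lies at the very end of the fingers, on their centre line; the grasp point (between the pads) lies 19 mm behind it; z points along the fingers, y is the line along which they close (so a half turn about z gives the same grasp; the last joint's range is limited). The gripper opens to 85 mm and grips with 20 to 120 N. Pads are 22 mm wide; open, the fingers measure 114 mm over their backs; the gripper's body (76 mm by 85 mm) begins 54 mm behind the grasp point. The pads swing forward as they close: fully open they stand 13 mm farther back than shut.
Start: joints at [-67.895, 4.979, 10.078, 95.1, 0, 90], TCP at [0.207, -0.51, 0.231] pointing down, gripper open.
Joint ranges: [-179.16, 179.16], [-48.56, 103.87], [-65.8, 70.77], [-126.05, 130.52], [-82.76, 87.17], [-180, 180]. Speed limits (degrees/s): [127.2, 127.2, 147.25, 180, 180, 180].

INTERFACE

Orientations are given as [roll, pitch, yaw] about the fixed x, y, z axes, in that order (R = Rz(yaw) Ry(pitch) Rx(roll)).
In Python, from workcell import telemetry, optics, workorder gives the robot as it stands.
- The arm moves only by the shell command python3 -m handwheel 'ROWS' [FORCE]. ROWS is JSON, a list of rows, each an object of numbers: "tx", "ty", "tz": the shift along the tool's x, y, z in m; "ax", "ay", "az": the turn, a rotation vector about the tool's x, y, z in degrees; "jaw": the gripper command: -1 is shut, 1 is fully open, values between are in proportion. A call has exactly 10 rows; each row shifts and turns the commanded pose from where the row before left it, along the tool's axes as they then stand; what a row does not reach is not made up. A row lasts 1/8 s, in which the tool goes at most 62.5 mm and 10.7 degrees, less where a joint would pass 70% of its speed; a pose out of reach is approached as far as the arm can. A call is refused whole if a number of a shift passes 0.0625 or a number of a turn 10.7, either way. A call with a gripper value outside its range is refused whole. The fingers move at their own pace and stop on an object; FORCE is the grip in N (left out, the last holds). Time passes only in rows, so rows that do not move let the fingers close, or fill a call up. It gives the time, the measured TCP pose, the force, the opening and the grip force at its end, in the units of the state.
- telemetry.get_obs(): the state, without advancing time (a new reading comes with each control period).
- optics.camera(name): name is "side" or "top"; returns a dict with "color" (400x640x3 uint8, red, green, blue), "K" (3x3 intrinsics, pixels), "k1" (the pictures are not rectified: a ray, as slopes to the right and down, at radius r is drawn at 1 + k1 r^2 times it, then the intrinsics apply), "extrinsics" (4x4, takes a point from camera to world coordinates). Camera axes: x right, y down, z forward; pixel columns grow to the right and rows downward; lengths in m; the calibration is good to about 2 mm. A picture is of the moment at which its call begins. There is no depth.
- workorder.job_done(): hands the job in; it is judged then, once.
The state is a dict: "time": time; "q": joint angles; "qd": joint speeds; "joint_efforts": joint torques, N m; "ee_pos": TCP position; "tcp_rot": TCP orientation; "wrist_force": force on the tool from outside, world axes, zero at the start; "torque": the same for the moment, N m; "opening": finger opening in m; "grasp_force": force on a finger pad.
Only numpy, scipy, OpenCV 4.12 (cv2) and the standard library are available. Lean on these libraries where they do the work, as an engineer would, in place of code of your own. Each camera call takes 0.05 s, during which the arm holds its last target. There are 200 camera calls.

## Working session

There is one attempt and no reset: what is moved stays moved. The work goes in short steps, Python scripts to look and compute and a shell command to move; the robot and the scene stay as the last step left them, time stands still between calls to the robot, and variables do not carry over. Pictures are saved under pics/ and viewed, at most 10 in all, crops included, and the job is handed in when it is done.

```bash
mkdir -p pics; python3 - <<'E'
from workcell import telemetry, optics
import cv2,pickle
o=telemetry.get_obs();print(o)
for n in("top","side"):
    c=optics.camera(n);pickle.dump(c,open(n+".pkl","wb"));cv2.imwrite(f"pics/{n}0.png",c["color"][:,:,::-1])
    print(n,c["K"],c["k1"],c["extrinsics"])
E
```

```text
{'time': 0.0, 'q': array([-6.78957130e+01,  5.01194448e+00,  1.00348719e+01,  9.51007691e+01,
        7.83517460e-04,  9.00009032e+01]), 'qd': array([-0.02372303, -0.03702977, -0.07260029,  0.02902664,  0.00536895,
       -0.0120996 ]), 'joint_efforts': array([-1.99770700e-03, -5.20377374e+01,  4.64811337e+01,  1.59183552e-02,
       -6.51638879e-05, -3.27740565e-06]), 'ee_pos': array([ 0.20687669, -0.50935615,  0.23057872]), 'tcp_rot': array([-1.79922158e+02, -7.82289694e-04,  2.21033827e+01]), 'wrist_force': array([-0.02629037,  0.65250402, -0.16732404]), 'torque': array([-0.02727917, -0.01607821, -0.01759212]), 'grasp_force': 0.0, 'opening': 0.08540247930556565}
top [[490.03719637   0.         314.09585491]
 [  0.         490.03719637 210.86284731]
 [  0.           0.           1.        ]] -0.11197007381219296 [[-7.98313689e-04 -9.89160843e-01  1.46833885e-01  4.16392868e-01]
 [-9.99628378e-01  4.79034001e-03  2.68357658e-02  4.04345172e-02]
 [-2.72482729e-02 -1.46757895e-01 -9.88797073e-01  1.21938839e+00]
 [ 0.00000000e+00  0.00000000e+00  0.00000000e+00  1.00000000e+00]]
side [[391.16572548   0.         322.27013409]
 [  0.         391.16572548 204.46210668]
 [  0.           0.           1.        ]] -0.030045917305586256 [[-0.85711437 -0.3006789   0.41826684  0.20770368]
 [-0.51460759  0.46336947 -0.72143452  0.68008961]
 [ 0.02310806 -0.83359519 -0.55189227  0.58350347]
 [ 0.          0.          0.          1.        ]]
```

View pics/top0.png

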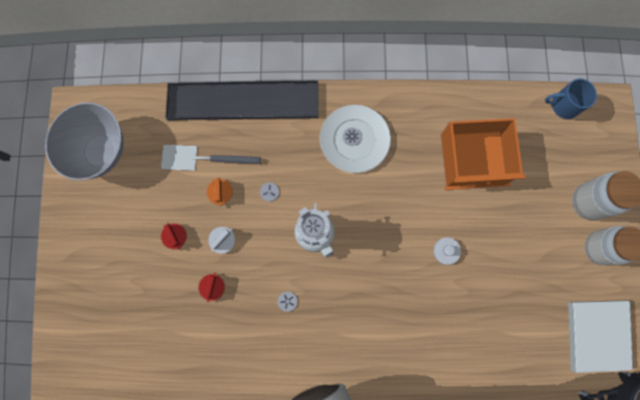

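View pics/side0.png

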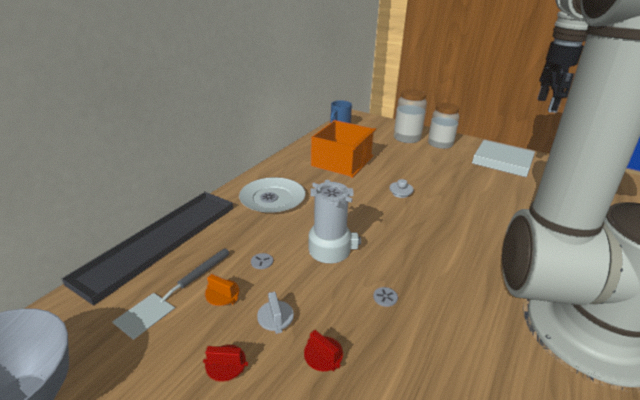

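The bayonet cap (silver with a bar) is at top (222,240) and side (275,315). The press is at top (314,228) and side (331,195), and the plain cap at top (447,250). I'll enlarge the cap and the press mouth in both views.

```bash
python3 - <<'E'
import cv2,pickle,numpy as np
def crop(n,cx,cy,w=40,h=30,s=10):
    im=pickle.load(open(n+".pkl","rb"))["color"][:,:,::-1]
    x0,y0=cx-w//2,cy-h//2
    r=cv2.resize(im[y0:y0+h,x0:x0+w],None,fx=s,fy=s,interpolation=cv2.INTER_CUBIC)
    for i in range(0,w,10):
        cv2.putText(r,str(x0+i),(i*s,10),0,.4,(0,0,255),1);cv2.line(r,(i*s,0),(i*s,h*s),(0,0,255),1)
    for j in range(0,h,10):
        cv2.putText(r,str(y0+j),(0,j*s+22),0,.4,(255,0,0),1);cv2.line(r,(0,j*s),(w*s,j*s),(255,0,0),1)
    return r
a=np.hstack([crop("top",220,240),crop("top",315,226)])
b=np.hstack([crop("side",275,310,50,40,8)[:300],crop("side",332,193,50,40,8)[:300]])
cv2.imwrite("pics/z1.png",np.vstack([a,b]))
E
```

```text
(no output)
```

View pics/z1.png

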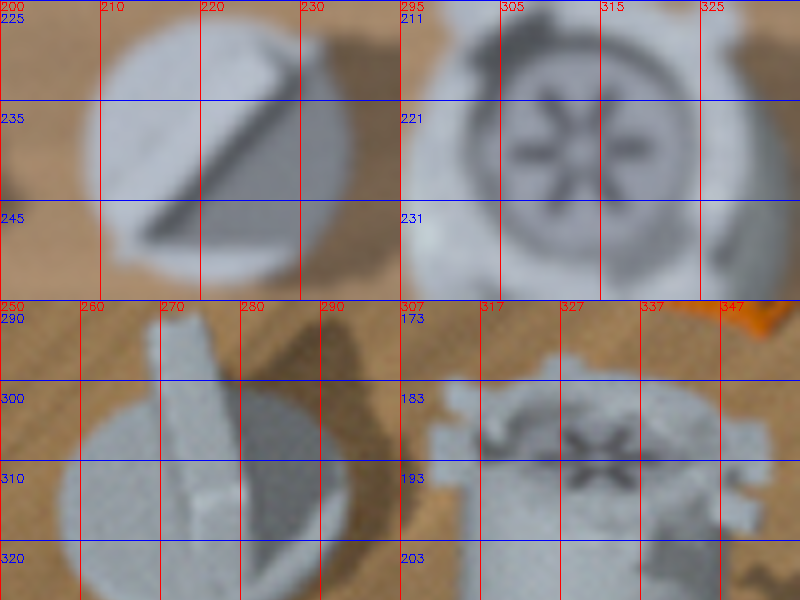

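Top crop: cap flange centre ≈ (221.6,239.8), its bar running from (232,229) to (212,250). The disc star in the mouth is at top (312.8,225.8) and side (331.6,192.4). A dark notch shows at top (306,215) and the trigger block at (327,251). Next I'll triangulate these and overlay the model to get the yaw.

```bash
cat > h.py <<'E'
import cv2,pickle,numpy as np
from workcell import optics
C={n:pickle.load(open(n+".pkl","rb")) for n in("top","side")}
def proj(n,P):
    c=C[n];E=np.linalg.inv(c["extrinsics"]);D=np.array([c["k1"],0,0,0.])
    return cv2.projectPoints(np.atleast_2d(P).astype(float),E[:3,:3],E[:3,3],c["K"],D)[0][:,0]
def unproj(n,uv,z):
    c=C[n];E=c["extrinsics"];r=np.array(uv,float)
    r=(r-c["K"][:2,2])/c["K"][0,0];x=r.copy()
    for _ in range(20): x=r/(1+c["k1"]*(x@x))
    d=E[:3,:3]@[*x,1];p=E[:3,3];return p+d*(z-p[2])/d[2]
def circ(r,z,o,n=60):
    t=np.linspace(0,2*np.pi,n);return np.c_[o[0]+r*np.cos(t),o[1]+r*np.sin(t),0*t+z]
def loc(o,yaw,P):
    c,s=np.cos(yaw),np.sin(yaw);P=np.atleast_2d(P).astype(float);return np.c_[o[0]+c*P[:,0]-s*P[:,1],o[1]+s*P[:,0]+c*P[:,1],P[:,2]]
def view(n,cx,cy,lines,w=40,h=30,s=10,im=None):
    im=C[n]["color"][:,:,::-1] if im is None else im
    x0,y0=cx-w//2,cy-h//2
    r=cv2.resize(im[y0:y0+h,x0:x0+w],None,fx=s,fy=s,interpolation=cv2.INTER_CUBIC)
    for L,col in lines:
        q=((proj(n,L)-[x0,y0]+.5)*s-.5).round().astype(int)
        cv2.polylines(r,[q.reshape(-1,1,2)],False,col,1,cv2.LINE_AA)
    return r
R,G,B,Y=(0,0,255),(0,255,0),(255,0,0),(0,255,255)
def capmodel(o,yaw,z=0):
    bx=lambda zz:loc(o,yaw,[[.028,.007,zz],[-.028,.007,zz],[-.028,-.007,zz],[.028,-.007,zz],[.028,.007,zz]])
    return [(circ(.033,z+.018,o),G),(bx(z+.048),R),(loc(o,yaw,[[.033,0,z+.018],[.037,0,z+.018]]),Y),(loc(o,yaw,[[-.033,0,z+.018],[-.037,0,z+.018]]),Y)]
def pressmodel(o,yaw):
    L=[(circ(.026,.160,o),G),(circ(.036,.16,o),R),(circ(.048,.0,o),B)]
    for k in(0,np.pi):
        a=yaw+k
        L+=[(loc(o,a,[[.026,-.009,.16],[.032,-.009,.16],[.032,.009,.16],[.026,.009,.16]]),Y)]
        L+=[(loc(o,a,[[.036,-.009,.16],[.044,-.009,.16],[.044,.009,.16],[.036,.009,.16]]),G)]
        L+=[(loc(o,a-.698,[[.036,0,.16],[.05,0,.16]]),R),(circ(.006,.16,loc(o,a-1.396,[.04,0,.16])[0]),B)]
    return L
E
python3 - <<'E'
from h import *
from scipy.optimize import least_squares
t=np.array([312.3,225.3]);s=np.array([331.1,191.9])
f=lambda p:np.r_[proj("top",p)[0]-t,proj("side",p)[0]-s]
r=least_squares(f,[.4,0,.15]);print("press tri",r.x,r.fun,unproj("top",t,.154))
o=unproj("top",t,.154)[:2]
b=unproj("top",[327,251],.03);n=unproj("top",[305.5,214.5],.157)
print("yaw",np.degrees(np.arctan2(*(o-b[:2])[::-1])),np.degrees(np.arctan2(*(n[:2]-o)[::-1])))
c=unproj("top",[221.1,239.3],.0165);p1=unproj("top",[231.5,228.5],.018);p2=unproj("top",[211.5,249.5],.018)
cy=np.arctan2(*(p1-p2)[:2][::-1]);print("cap",c,np.degrees(cy),np.linalg.norm(p1-p2))
y=np.arctan2(*(n[:2]-o)[::-1])
a=np.hstack([view("top",220,240,capmodel(c,cy)),view("top",315,228,pressmodel(o,y))])
b=np.hstack([view("side",275,310,capmodel(c,cy)),view("side",332,195,pressmodel(o,y),50,30,8)[:,:400]]) if 0 else np.hstack([view("side",275,310,capmodel(c,cy),48,36,8.0)[:288,:384],view("side",332,195,pressmodel(o,y),52,36,8)])
cv2.imwrite("pics/z2.png",np.vstack([a,b]))
E
```

```text
press tri [0.54098846 0.07262228 0.15720932] [ 0.26890096  0.58729933 -0.60516522 -0.11023295] [0.54266167 0.07330811 0.154     ]
yaw 33.427255584390736 32.1874411324085
cap [0.52469376 0.30433118 0.0165    ] -43.178629710421134 0.07166166611185777
```

View pics/z2.png

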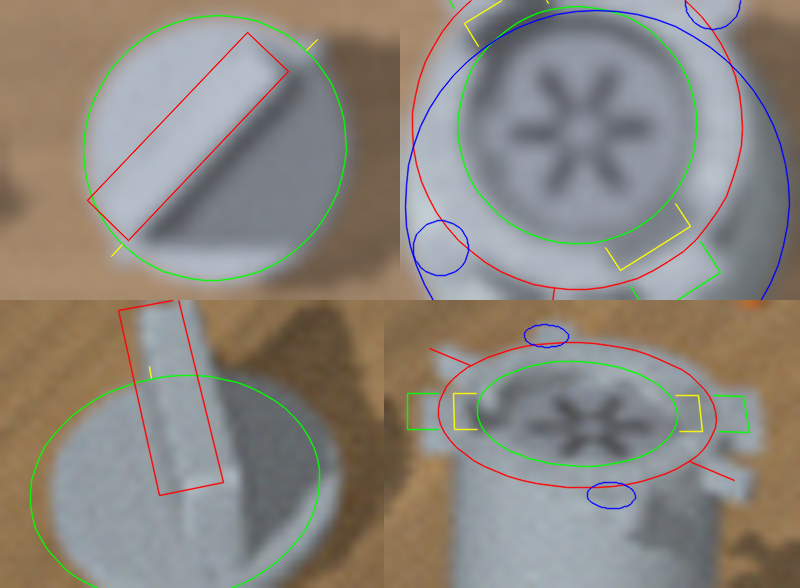

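The overlay fits in the top view, and the press yaw is ≈32.5° with its +x notch up-left. The side view is offset by about 2 px for both objects, so I'll average the two cameras. That puts the cap at about (0.5225, 0.303) with yaw 136.8°/-43.2°. I'll rotate first, then travel.

```bash
python3 -m handwheel '[{"az":-10.6,"jaw":1},{"az":-10.6,"jaw":1},{"az":-10.6,"jaw":1},{"az":-10.6,"jaw":1},{"az":-10.6,"jaw":1},{"az":-10.6,"jaw":1},{"az":-10.6,"jaw":1},{"az":-10.6,"jaw":1},{"az":-10.6,"jaw":1},{"az":-10.6,"jaw":1}]' 40; python3 -m handwheel '[{"az":-8.7,"jaw":1},{"tx":0.017,"ty":0.0425,"jaw":1},{"tx":0.017,"ty":0.0425,"jaw":1},{"tx":0.017,"ty":0.0425,"jaw":1},{"tx":0.017,"ty":0.0425,"jaw":1},{"tx":0.017,"ty":0.0425,"jaw":1},{"tx":0.017,"ty":0.0425,"jaw":1},{"tx":0.017,"ty":0.0425,"jaw":1},{"tx":0.017,"ty":0.0425,"jaw":1},{"tx":0.017,"ty":0.0425,"jaw":1}]'; python3 -c "
from workcell import telemetry as t;print(t.get_obs()['q'])"
```

```text
[-6.78959503e+01  5.00862462e+00  1.00377379e+01  9.51017453e+01
  5.15800402e-05  8.99978186e+01]$[0]: bad value
$[0]: bad value
```

Both calls were refused whole, so the rows probably need every key.

```bash
python3 -m handwheel '[{"tx":0,"ty":0,"tz":0,"ax":0,"ay":0,"az":-10.6,"jaw":1},{"tx":0,"ty":0,"tz":0,"ax":0,"ay":0,"az":-10.6,"jaw":1},{"tx":0,"ty":0,"tz":0,"ax":0,"ay":0,"az":-10.6,"jaw":1},{"tx":0,"ty":0,"tz":0,"ax":0,"ay":0,"az":-10.6,"jaw":1},{"tx":0,"ty":0,"tz":0,"ax":0,"ay":0,"az":-10.6,"jaw":1},{"tx":0,"ty":0,"tz":0,"ax":0,"ay":0,"az":-10.6,"jaw":1},{"tx":0,"ty":0,"tz":0,"ax":0,"ay":0,"az":-10.6,"jaw":1},{"tx":0,"ty":0,"tz":0,"ax":0,"ay":0,"az":-10.6,"jaw":1},{"tx":0,"ty":0,"tz":0,"ax":0,"ay":0,"az":-10.6,"jaw":1},{"tx":0,"ty":0,"tz":0,"ax":0,"ay":0,"az":-10.6,"jaw":1}]' 40;  python3 -c "
from workcell import telemetry as t;print(t.get_obs()['q'])"
```

```text
time: 1.35
ee_pos: [0.2069, -0.5094, 0.2309]
tcp_rot: [180.0, -0.0, 128.5]
wrist_force: [-0.8, -1.0, 1.1]
opening: 0.0853
grasp_force: 0.0
[-6.78961563e+01  4.99628382e+00  1.00522180e+01  9.51006356e+01
  2.34778154e-03 -1.63501418e+01]
```

```bash
python3 -m handwheel '[{"tx":0,"ty":0,"tz":0,"ax":0,"ay":0,"az":-8.7,"jaw":1},{"tx":0.017,"ty":0.0425,"tz":0,"ax":0,"ay":0,"az":0,"jaw":1},{"tx":0.017,"ty":0.0425,"tz":0,"ax":0,"ay":0,"az":0,"jaw":1},{"tx":0.017,"ty":0.0425,"tz":0,"ax":0,"ay":0,"az":0,"jaw":1},{"tx":0.017,"ty":0.0425,"tz":0,"ax":0,"ay":0,"az":0,"jaw":1},{"tx":0.017,"ty":0.0425,"tz":0,"ax":0,"ay":0,"az":0,"jaw":1},{"tx":0.017,"ty":0.0425,"tz":0,"ax":0,"ay":0,"az":0,"jaw":1},{"tx":0.017,"ty":0.0425,"tz":0,"ax":0,"ay":0,"az":0,"jaw":1},{"tx":0.017,"ty":0.0425,"tz":0,"ax":0,"ay":0,"az":0,"jaw":1},{"tx":0.017,"ty":0.0425,"tz":0,"ax":0,"ay":0,"az":0,"jaw":1}]';python3 -m handwheel '[{"tx":0.017,"ty":0.0425,"tz":0,"ax":0,"ay":0,"az":0,"jaw":1},{"tx":0.017,"ty":0.0425,"tz":0,"ax":0,"ay":0,"az":0,"jaw":1},{"tx":0.017,"ty":0.0425,"tz":0,"ax":0,"ay":0,"az":0,"jaw":1},{"tx":0.017,"ty":0.0425,"tz":0,"ax":0,"ay":0,"az":0,"jaw":1},{"tx":0.017,"ty":0.0425,"tz":0,"ax":0,"ay":0,"az":0,"jaw":1},{"tx":0.017,"ty":0.0425,"tz":0,"ax":0,"ay":0,"az":0,"jaw":1},{"tx":0.017,"ty":0.0425,"tz":0,"ax":0,"ay":0,"az":0,"jaw":1},{"tx":0.017,"ty":0.0425,"tz":0,"ax":0,"ay":0,"az":0,"jaw":1},{"tx":0.017,"ty":0.0425,"tz":0,"ax":0,"ay":0,"az":0,"jaw":1},{"tx":0.017,"ty":0.0425,"tz":0,"ax":0,"ay":0,"az":0,"jaw":1}]'
```

```text
time: 2.6
ee_pos: [0.3574, -0.1246, 0.2312]
tcp_rot: [180.0, 0.0, 136.8]
wrist_force: [0.9, -0.9, 0.3]
opening: 0.0858
grasp_force: 0.0
time: 3.85
ee_pos: [0.5245, 0.3017, 0.2308]
tcp_rot: [-180.0, -0.0, 136.8]
wrist_force: [0.4, -0.8, -0.3]
opening: 0.085
grasp_force: 0.0
```

```bash
python3 -m handwheel '[{"tx":0.002,"ty":0,"tz":0.03,"ax":0,"ay":0,"az":0,"jaw":1},{"tx":0,"ty":0,"tz":0.03,"ax":0,"ay":0,"az":0,"jaw":1},{"tx":0,"ty":0,"tz":0.03,"ax":0,"ay":0,"az":0,"jaw":1},{"tx":0,"ty":0,"tz":0.03,"ax":0,"ay":0,"az":0,"jaw":1},{"tx":0,"ty":0,"tz":0.025,"ax":0,"ay":0,"az":0,"jaw":1},{"tx":0,"ty":0,"tz":0.02,"ax":0,"ay":0,"az":0,"jaw":1},{"tx":0,"ty":0,"tz":0.02,"ax":0,"ay":0,"az":0,"jaw":1},{"tx":0,"ty":0,"tz":0.014,"ax":0,"ay":0,"az":0,"jaw":1},{"tx":0,"ty":0,"tz":0.009,"ax":0,"ay":0,"az":0,"jaw":1},{"tx":0,"ty":0,"tz":0,"ax":0,"ay":0,"az":0,"jaw":1}]'; python3 - <<'E'
from h import *
c=optics.camera("top");d=optics.camera("side")
o=[.5247,.3043];y=np.radians(136.8)
a=view("top",220,240,[],80,60,5,c["color"][:,:,::-1]);b=view("side",275,300,[],80,60,5,d["color"][:,:,::-1])
cv2.imwrite("pics/g1.png",np.hstack([a,b]))
E
```

```text
time: 5.1
ee_pos: [0.5225, 0.3014, 0.0228]
tcp_rot: [-180.0, -0.0, 136.8]
wrist_force: [-0.1, 0.3, 0.9]
opening: 0.0858
grasp_force: 0.0
```

View pics/g1.png

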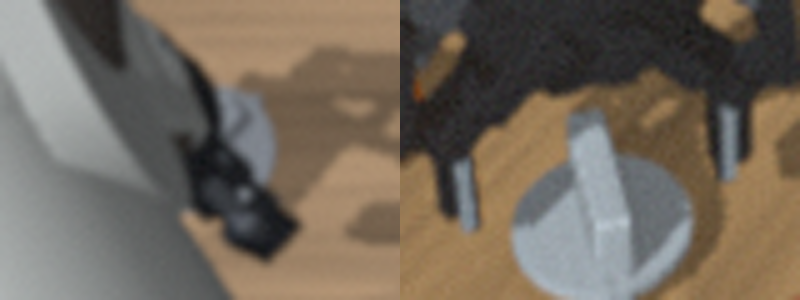

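In the side view the fingers straddle the bar, with tips at about (60,222) and (325,180) on either side of the bar centred at (200,165) in the crop. Closing now.

```bash
python3 -m handwheel '[{"tx":0,"ty":0,"tz":0,"ax":0,"ay":0,"az":0,"jaw":-1},{"tx":0,"ty":0,"tz":0,"ax":0,"ay":0,"az":0,"jaw":-1},{"tx":0,"ty":0,"tz":0,"ax":0,"ay":0,"az":0,"jaw":-1},{"tx":0,"ty":0,"tz":0,"ax":0,"ay":0,"az":0,"jaw":-1},{"tx":0,"ty":0,"tz":0,"ax":0,"ay":0,"az":0,"jaw":-1},{"tx":0,"ty":0,"tz":0,"ax":0,"ay":0,"az":0,"jaw":-1},{"tx":0,"ty":0,"tz":0,"ax":0,"ay":0,"az":0,"jaw":-1},{"tx":0,"ty":0,"tz":0,"ax":0,"ay":0,"az":0,"jaw":-1},{"tx":0,"ty":0,"tz":0,"ax":0,"ay":0,"az":0,"jaw":-1},{"tx":0,"ty":0,"tz":0,"ax":0,"ay":0,"az":0,"jaw":-1}]' 80
```

```text
time: 6.45
ee_pos: [0.5228, 0.3016, 0.0234]
tcp_rot: [180.0, 0.0, 136.8]
wrist_force: [-0.7, -1.0, 3.8]
opening: 0.0128
grasp_force: 78.5
```

```bash
python3 -m handwheel '[{"tx":0,"ty":0,"tz":-0.015,"ax":0,"ay":0,"az":0,"jaw":-1},{"tx":0,"ty":0,"tz":-0.025,"ax":0,"ay":0,"az":0,"jaw":-1},{"tx":0,"ty":0,"tz":-0.025,"ax":0,"ay":0,"az":-9.4,"jaw":-1},{"tx":0,"ty":0,"tz":-0.025,"ax":0,"ay":0,"az":-9.5,"jaw":-1},{"tx":0,"ty":0,"tz":-0.025,"ax":0,"ay":0,"az":-9.5,"jaw":-1},{"tx":0,"ty":0,"tz":-0.025,"ax":0,"ay":0,"az":-9.5,"jaw":-1},{"tx":0,"ty":0,"tz":-0.025,"ax":0,"ay":0,"az":-9.5,"jaw":-1},{"tx":0,"ty":0,"tz":-0.02,"ax":0,"ay":0,"az":-9.5,"jaw":-1},{"tx":0,"ty":0,"tz":-0.015,"ax":0,"ay":0,"az":-9.5,"jaw":-1},{"tx":0,"ty":0,"tz":0,"ax":0,"ay":0,"az":-9.3,"jaw":-1}]'; python3 -m handwheel '[{"tx":0,"ty":0,"tz":0,"ax":0,"ay":0,"az":0,"jaw":-1},{"tx":0.0135,"ty":-0.0254,"tz":0,"ax":0,"ay":0,"az":0,"jaw":-1},{"tx":0.0135,"ty":-0.0254,"tz":0,"ax":0,"ay":0,"az":0,"jaw":-1},{"tx":0.0135,"ty":-0.0254,"tz":0,"ax":0,"ay":0,"az":0,"jaw":-1},{"tx":0.0135,"ty":-0.0254,"tz":0,"ax":0,"ay":0,"az":0,"jaw":-1},{"tx":0.0135,"ty":-0.0254,"tz":0,"ax":0,"ay":0,"az":0,"jaw":-1},{"tx":0.0135,"ty":-0.0254,"tz":0,"ax":0,"ay":0,"az":0,"jaw":-1},{"tx":0.0135,"ty":-0.0254,"tz":0,"ax":0,"ay":0,"az":0,"jaw":-1},{"tx":0.0135,"ty":-0.0254,"tz":0,"ax":0,"ay":0,"az":0,"jaw":-1},{"tx":0,"ty":0,"tz":0,"ax":0,"ay":0,"az":0,"jaw":-1}]'
python3 - <<'E'
from h import *
from workcell import telemetry as t
c=optics.camera("top");d=optics.camera("side");print(t.get_obs()['ee_pos'])
pickle.dump(c,open("t2.pkl","wb"));pickle.dump(d,open("s2.pkl","wb"))
a=view("top",310,226,[],54,40,10,c["color"][:,:,::-1])[:,:400];b=view("side",332,185,[],50,50,8,d["color"][:,:,::-1])
cv2.imwrite("pics/p1.png",np.hstack([a,b]))
E
```

```text
time: 7.7
ee_pos: [0.5231, 0.3018, 0.2255]
tcp_rot: [-180.0, 0.1, -147.2]
wrist_force: [1.7, 0.1, -2.5]
opening: 0.0124
grasp_force: 78.1
time: 8.95
ee_pos: [0.5408, 0.0707, 0.2234]
tcp_rot: [-180.0, -0.0, -147.8]
wrist_force: [0.3, 1.6, -1.8]
opening: 0.0124
grasp_force: 78.2
[0.5407926  0.07229773 0.22333421]
```

View pics/p1.png

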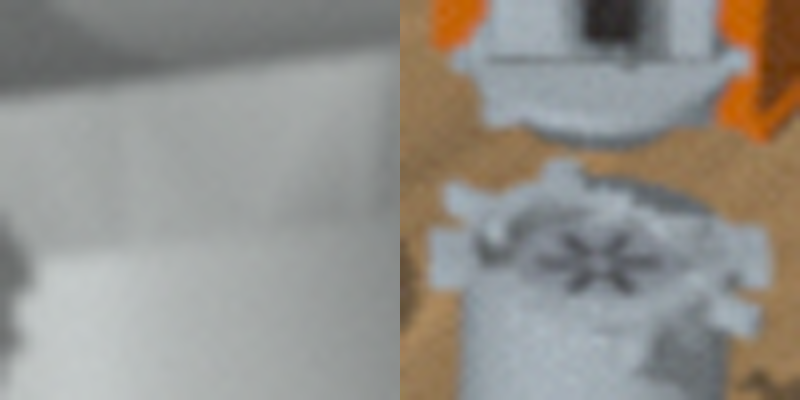

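The top view is blocked by the arm. The side view shows the held cap level above the mouth: bar foot edge (489..714, 61), pointer tips (455,60) and (750,62), disc star (597,263), tabs at x=430 and 772 in the crop. I'll work out the offset between cap and press in that one camera.

```bash
python3 - <<'E'
from h import *
from scipy.optimize import least_squares
px=lambda u,v:np.array([(u-400+.5)/8-.5+307,(v+.5)/8-.5+160])
o=np.array([.541,.0726]);yaw=np.radians(32.5)
star=px(597,263)
sd=least_squares(lambda p:proj("side",[*p,.154])[0]-star,o).x;print("press by side",sd)
# tabs mid outer x check
T=proj("side",loc(sd,yaw,[[.044,0,.16],[-.044,0,.16]]));print("tabs pred crop",(T-[307,160]+.5)*8+[400,0])
z=.2233-.0232;tcp=np.array([.5408,.0723])
obs=np.array([px(489,61),px(714,61),px(455,56),px(750,57)])
def f(p):
    s=np.sign(1)
    P=loc(p[:2],p[2],[[.028,.007,z*0+.018+z],[-.028,.007,.018+z],[.037,0,.018+z],[-.037,0,.018+z]])
    return (proj("side",P)-obs).ravel()
for y0 in(32.2,212.2):
    r=least_squares(f,[*tcp,np.radians(y0)],x_scale=[.01,.01,.1]);print(y0,r.cost,r.x[:2],np.degrees(r.x[2]),r.fun.round(2))
im=pickle.load(open("s2.pkl","rb"))["color"][:,:,::-1]
cm=capmodel(tcp+sd-o*0-sd,np.radians(32.2),z)
best=min((least_squares(f,[*tcp,np.radians(y0)],x_scale=[.01,.01,.1]) for y0 in(32.2,212.2)),key=lambda r:r.cost)
a=view("side",332,185,pressmodel(sd,yaw)+[(circ(.0235,z,best.x[:2]),B)]+capmodel(best.x[:2],best.x[2],z),50,50,11,im)
cv2.imwrite("pics/p2.png",a)
E
```

```text
press by side [0.54099525 0.06949082]
tabs pred crop [[429.02760613 242.87367293]
 [766.94294794 244.89151057]]
32.2 0.6889551522158613 [0.54007411 0.07344986] 33.00863694956326 [ 0.09  0.49  0.25  0.59 -0.28 -0.58 -0.06 -0.55]
212.2 0.6889551522161258 [0.54007411 0.07344986] 393.0086348716874 [ 0.09  0.49  0.25  0.59 -0.28 -0.58 -0.06 -0.55]
```

View pics/p2.png

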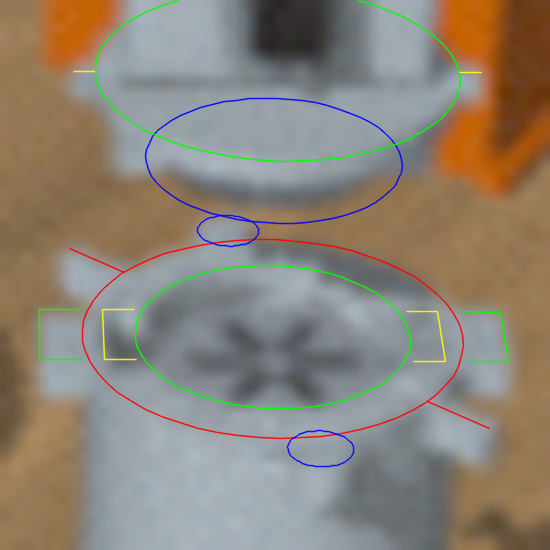

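The side view puts the cap about 1–1.7 mm off along the bar and about 1.5–2.5 mm towards the camera. The fins suggest the press yaw is nearer 33.5°. I'll correct by tx +1.2 mm, ty −1.5 mm and az −1°, lower to just above the rim and look again.

```bash
python3 -m handwheel '[{"tx":0.0012,"ty":-0.0015,"tz":0.003,"ax":0,"ay":0,"az":-1,"jaw":-1},{"tx":0,"ty":0,"tz":0.008,"ax":0,"ay":0,"az":0,"jaw":-1},{"tx":0,"ty":0,"tz":0.008,"ax":0,"ay":0,"az":0,"jaw":-1},{"tx":0,"ty":0,"tz":0.008,"ax":0,"ay":0,"az":0,"jaw":-1},{"tx":0,"ty":0,"tz":0.006,"ax":0,"ay":0,"az":0,"jaw":-1},{"tx":0,"ty":0,"tz":0,"ax":0,"ay":0,"az":0,"jaw":-1},{"tx":0,"ty":0,"tz":0,"ax":0,"ay":0,"az":0,"jaw":-1},{"tx":0,"ty":0,"tz":0,"ax":0,"ay":0,"az":0,"jaw":-1},{"tx":0,"ty":0,"tz":0,"ax":0,"ay":0,"az":0,"jaw":-1},{"tx":0,"ty":0,"tz":0,"ax":0,"ay":0,"az":0,"jaw":-1}]'; python3 - <<'E'
from h import *
from workcell import telemetry as t
d=[]
for _ in range(4): d.append(optics.camera("side")["color"].astype(float)); o=t.get_obs();print(o['ee_pos'],o['tcp_rot'],o['wrist_force'])
im=np.mean(d,0).astype(np.uint8)[:,:,::-1];np.save("s3.npy",im)
a=view("side",332,183,[],52,40,15,im)
for i in range(0,52,10):cv2.putText(a,str(306+i),(i*15,10),0,.4,R);cv2.line(a,(i*15,0),(i*15,600),R,1)
for i in range(0,40,10):cv2.putText(a,str(163+i),(0,i*15+22),0,.4,B);cv2.line(a,(0,i*15),(780,i*15),B,1)
cv2.imwrite("pics/p3.png",a)
E
```

```text
time: 10.3
ee_pos: [0.5407, 0.0703, 0.1904]
tcp_rot: [-180.0, 0.0, -146.5]
wrist_force: [0.2, -0.5, -1.6]
opening: 0.0127
grasp_force: 78.2
[0.54069057 0.07027106 0.19036214] [-1.79996720e+02  6.14686015e-03 -1.46494715e+02] [ 0.04080485 -0.47541815 -1.77988302]
[0.54066619 0.07025558 0.19032195] [-1.79999456e+02  1.97806355e-03 -1.46496471e+02] [-0.09336251 -0.07593278 -1.46931545]
[0.54068585 0.0702603  0.19029352] [-1.79999780e+02  1.91591958e-03 -1.46495613e+02] [ 0.61349513 -0.57864657 -1.70485533]
[0.54065819 0.07026095 0.19027395] [ 1.79997973e+02 -1.95324746e-03 -1.46494662e+02] [ 0.0396508   0.36112133 -0.93350908]
```

View pics/p3.png

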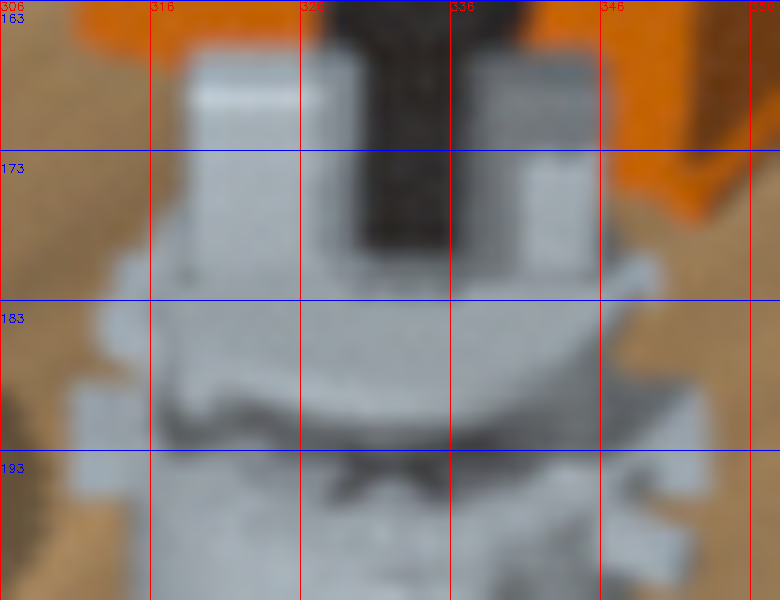

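The cap sits just above the rim. In the crop the bar spans x 187–605 with its foot at y≈277, the flange front lower edge is at (390,420), the tabs span x 70–712 with back edges at y≈380, and the right pointer tip is at x 660. Fitting both in this one view.

```bash
python3 - <<'E'
from h import *
from scipy.optimize import least_squares
px=lambda u,v:np.array([(u+.5)/15-.5+306,(v+.5)/15-.5+163])
# press: tab outer back corners + star + outer ends x
def fp(p):
    o=p[:2];q=proj("side",loc(o,p[2],[[.044,-.009,.16],[-.044,-.009,.16],[0,0,.154]]))
    return (q-np.array([px(72,381),px(698,380),[331.2,192.2]])).ravel()
r=least_squares(fp,[.541,.07,.58],x_scale=[.01,.01,.1]);print("press",r.x[:2],np.degrees(r.x[2]),r.fun.round(2))
z=.167
def fc(p):
    q=proj("side",loc(p[:2],p[2],[[.028,.007,z+.018],[-.028,.007,z+.018]]));fl=proj("side",circ(.033,z+.013,p[:2],200))
    pt=proj("side",loc(p[:2],p[2],[-.037,0,z+.0155]))[0]
    return np.r_[(q-np.array([px(187,278),px(605,278)])).ravel(),fl[:,1].max()-px(0,421)[1],pt-px(658,275)]
c=least_squares(fc,[.541,.07,.58],x_scale=[.01,.01,.1]);print("cap",c.x[:2],np.degrees(c.x[2]),c.fun.round(2))
d=r.x[:2]-c.x[:2];a=np.radians(213.5);print("shift tool x,y mm",1e3*d@[np.cos(a),np.sin(a)],1e3*d@[np.sin(a),-np.cos(a)])
E
```

```text
press [0.54070668 0.06937911] 33.219334905485205 [-0.11 -0.16 -0.02 -0.11  0.13  0.25]
cap [0.54091606 0.06991393] 33.033750148176715 [ 0.06  0.27 -0.27  0.33 -0.45  0.21 -0.12]
shift tool x,y mm 0.4697848700451368 -0.3304176686709846
```

The offset is within 0.6 mm and the yaw matches. Going down.

```bash
python3 -m handwheel '[{"tx":0.0005,"ty":-0.0003,"tz":0.001,"ax":0,"ay":0,"az":0,"jaw":-1},{"tx":0,"ty":0,"tz":0.0015,"ax":0,"ay":0,"az":0,"jaw":-1},{"tx":0,"ty":0,"tz":0.0015,"ax":0,"ay":0,"az":0,"jaw":-1},{"tx":0,"ty":0,"tz":0.0015,"ax":0,"ay":0,"az":0,"jaw":-1},{"tx":0,"ty":0,"tz":0.0015,"ax":0,"ay":0,"az":0,"jaw":-1},{"tx":0,"ty":0,"tz":0.0015,"ax":0,"ay":0,"az":0,"jaw":-1},{"tx":0,"ty":0,"tz":0.0015,"ax":0,"ay":0,"az":0,"jaw":-1},{"tx":0,"ty":0,"tz":0.0015,"ax":0,"ay":0,"az":0,"jaw":-1},{"tx":0,"ty":0,"tz":0,"ax":0,"ay":0,"az":0,"jaw":-1},{"tx":0,"ty":0,"tz":0,"ax":0,"ay":0,"az":0,"jaw":-1}]'
```

```text
time: 11.75
ee_pos: [0.5404, 0.0697, 0.1788]
tcp_rot: [180.0, 0.0, -146.5]
wrist_force: [0.6, -0.3, -0.8]
opening: 0.0124
grasp_force: 78.2
```

Free entry so far: the foot is 4.5 mm below the rim with no side force. Continuing to home.

```bash
python3 -m handwheel '[{"tx":0,"ty":0,"tz":0.001,"ax":0,"ay":0,"az":0,"jaw":-1},{"tx":0,"ty":0,"tz":0.001,"ax":0,"ay":0,"az":0,"jaw":-1},{"tx":0,"ty":0,"tz":0.001,"ax":0,"ay":0,"az":0,"jaw":-1},{"tx":0,"ty":0,"tz":0.001,"ax":0,"ay":0,"az":0,"jaw":-1},{"tx":0,"ty":0,"tz":0.001,"ax":0,"ay":0,"az":0,"jaw":-1},{"tx":0,"ty":0,"tz":0.001,"ax":0,"ay":0,"az":0,"jaw":-1},{"tx":0,"ty":0,"tz":0.001,"ax":0,"ay":0,"az":0,"jaw":-1},{"tx":0,"ty":0,"tz":0.001,"ax":0,"ay":0,"az":0,"jaw":-1},{"tx":0,"ty":0,"tz":0,"ax":0,"ay":0,"az":0,"jaw":-1},{"tx":0,"ty":0,"tz":0,"ax":0,"ay":0,"az":0,"jaw":-1}]'
```

```text
time: 13.0
ee_pos: [0.5405, 0.0697, 0.1709]
tcp_rot: [-180.0, 0.0, -146.5]
wrist_force: [0.1, -1.0, 4.9]
opening: 0.0126
grasp_force: 79.0
```

```bash
python3 -m handwheel '[{"tx":0,"ty":0,"tz":0.0005,"ax":0,"ay":0,"az":0,"jaw":-1},{"tx":0,"ty":0,"tz":0.0005,"ax":0,"ay":0,"az":0,"jaw":-1},{"tx":0,"ty":0,"tz":0,"ax":0,"ay":0,"az":0,"jaw":-1},{"tx":0,"ty":0,"tz":0,"ax":0,"ay":0,"az":0,"jaw":-1},{"tx":0,"ty":0,"tz":0,"ax":0,"ay":0,"az":0,"jaw":-1},{"tx":0,"ty":0,"tz":0,"ax":0,"ay":0,"az":0,"jaw":-1},{"tx":0,"ty":0,"tz":0,"ax":0,"ay":0,"az":0,"jaw":-1},{"tx":0,"ty":0,"tz":0,"ax":0,"ay":0,"az":0,"jaw":-1},{"tx":0,"ty":0,"tz":0,"ax":0,"ay":0,"az":0,"jaw":-1},{"tx":0,"ty":0,"tz":0,"ax":0,"ay":0,"az":0,"jaw":-1}]'
```

```text
time: 14.25
ee_pos: [0.5405, 0.0697, 0.1704]
tcp_rot: [-180.0, 0.0, -146.5]
wrist_force: [-1.2, -0.2, 7.2]
opening: 0.0126
grasp_force: 79.6
```

Rim contact is made, with force rising and z ≈ 0.147. Turning clockwise 40°.

```bash
python3 -m handwheel '[{"tx":0,"ty":0,"tz":0,"ax":0,"ay":0,"az":2,"jaw":-1},{"tx":0,"ty":0,"tz":0,"ax":0,"ay":0,"az":2,"jaw":-1},{"tx":0,"ty":0,"tz":0,"ax":0,"ay":0,"az":2,"jaw":-1},{"tx":0,"ty":0,"tz":0,"ax":0,"ay":0,"az":2,"jaw":-1},{"tx":0,"ty":0,"tz":0,"ax":0,"ay":0,"az":2,"jaw":-1},{"tx":0,"ty":0,"tz":0,"ax":0,"ay":0,"az":2,"jaw":-1},{"tx":0,"ty":0,"tz":0,"ax":0,"ay":0,"az":2,"jaw":-1},{"tx":0,"ty":0,"tz":0,"ax":0,"ay":0,"az":2,"jaw":-1},{"tx":0,"ty":0,"tz":0,"ax":0,"ay":0,"az":2,"jaw":-1},{"tx":0,"ty":0,"tz":0,"ax":0,"ay":0,"az":2,"jaw":-1}]'; python3 -c "
from workcell import telemetry as t;print(t.get_obs()['torque'])"
```

```text
time: 15.5
ee_pos: [0.5404, 0.0698, 0.1704]
tcp_rot: [180.0, 0.0, -166.6]
wrist_force: [-2.7, -0.6, 8.0]
opening: 0.0124
grasp_force: 79.5
[0.04655384 0.51441559 0.09278984]
```

Turning freely with low torque, so I'll do the second half.

```bash
python3 -m handwheel '[{"tx":0,"ty":0,"tz":0,"ax":0,"ay":0,"az":2.5,"jaw":-1},{"tx":0,"ty":0,"tz":0,"ax":0,"ay":0,"az":2.5,"jaw":-1},{"tx":0,"ty":0,"tz":0,"ax":0,"ay":0,"az":2.5,"jaw":-1},{"tx":0,"ty":0,"tz":0,"ax":0,"ay":0,"az":2.5,"jaw":-1},{"tx":0,"ty":0,"tz":0,"ax":0,"ay":0,"az":2.5,"jaw":-1},{"tx":0,"ty":0,"tz":0,"ax":0,"ay":0,"az":2.5,"jaw":-1},{"tx":0,"ty":0,"tz":0,"ax":0,"ay":0,"az":2.5,"jaw":-1},{"tx":0,"ty":0,"tz":0,"ax":0,"ay":0,"az":2.5,"jaw":-1},{"tx":0,"ty":0,"tz":0,"ax":0,"ay":0,"az":0,"jaw":-1},{"tx":0,"ty":0,"tz":0,"ax":0,"ay":0,"az":0,"jaw":-1}]';python3 -m handwheel '[{"tx":0,"ty":0,"tz":0,"ax":0,"ay":0,"az":0,"jaw":-1},{"tx":0,"ty":0,"tz":0,"ax":0,"ay":0,"az":0,"jaw":-1},{"tx":0,"ty":0,"tz":0,"ax":0,"ay":0,"az":0,"jaw":-1},{"tx":0,"ty":0,"tz":0,"ax":0,"ay":0,"az":0,"jaw":-1},{"tx":0,"ty":0,"tz":0,"ax":0,"ay":0,"az":0,"jaw":-1},{"tx":0,"ty":0,"tz":0,"ax":0,"ay":0,"az":0,"jaw":-1},{"tx":0,"ty":0,"tz":0,"ax":0,"ay":0,"az":0,"jaw":-1},{"tx":0,"ty":0,"tz":0,"ax":0,"ay":0,"az":0,"jaw":-1},{"tx":0,"ty":0,"tz":0,"ax":0,"ay":0,"az":0,"jaw":-1},{"tx":0,"ty":0,"tz":0,"ax":0,"ay":0,"az":0,"jaw":-1}]'; python3 - <<'E'
from h import *
d=[optics.camera("side")["color"].astype(float) for _ in range(3)]
a=view("side",332,183,[],52,40,15,np.mean(d,0).astype(np.uint8)[:,:,::-1]);cv2.imwrite("pics/p4.png",a)
E
```

```text
time: 16.75
ee_pos: [0.5404, 0.0699, 0.1704]
tcp_rot: [180.0, 0.0, 173.5]
wrist_force: [-1.1, -0.0, 7.2]
opening: 0.0126
grasp_force: 79.5
time: 18.0
ee_pos: [0.5404, 0.0699, 0.1704]
tcp_rot: [180.0, 0.0, 173.5]
wrist_force: [-1.2, 0.7, 7.6]
opening: 0.0126
grasp_force: 79.5
```

View pics/p4.png

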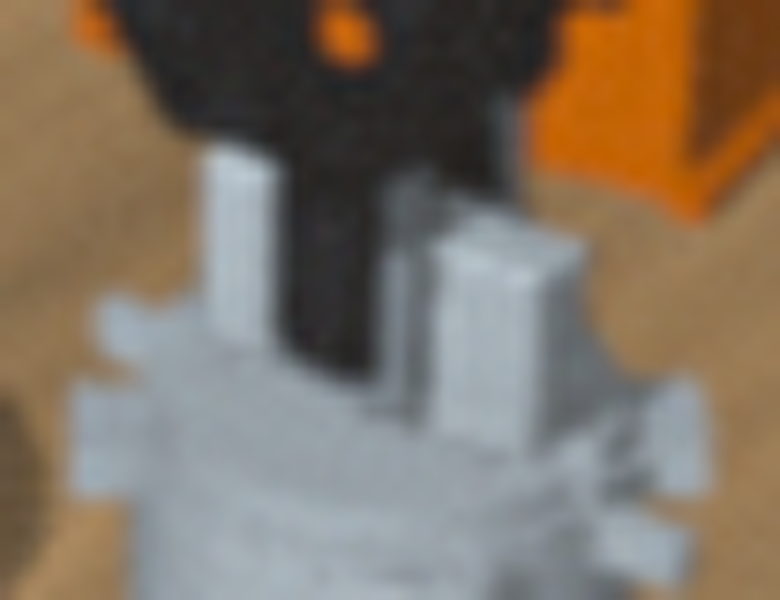

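The cap sits level on the rim. Its bar runs from (240,340) to (490,440), in line with the halfway fins at (120,330) and (645,545), and it is still gripped. Handing in.

```bash
python3 -c "
from workcell import workorder;print(workorder.job_done())"
```

```text
the job is handed in; nothing more can be done
None
```

The bayonet cap is home and level on the press, turned about 40° clockwise to the halfway fins and still gripped there; the job is handed in at about 18 s, with no verdict returned.

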